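Lay the grooming set into its fitted tray

TASK

Put the grooming things away in the bamboo tray: lay the hairbrush (bristles up), the comb and the razor flat in the compartments shaped for them, each all the way down on the tray's floor. The comb has been left lying across the tray, so it has to come off before the other compartments are free. Drop nothing, and leave the nail file in its slot and everything else on the counter where it stands.

Things in the scene. Friction and masses are not known exactly. Their poses are not given: they have to be found in the camera images.
- tray: Fixed bamboo tray, 290 (x) x 166 (y) x 22 mm; origin at the centre of its underside. Compartment floors 6 mm, rims and ribs (8 mm thick) 22 mm above the counter. Side by side along x: comb (at -y), hairbrush, nail file (at +y); across the +x end: razor. A finger gap down to the floor, tray x -72 to -28, y -83 to 47 mm, lets fingers straddle comb and brush neck.
- brush_bay (a point): Centre of the hairbrush compartment's floor (tray x -34, y 12, z 6 mm), axes as the tray's. 206 mm long (x); head end 70 mm wide, x 6 to 103 mm of this frame; finger gap 70 mm wide, x -38 to 6; handle channel 32 mm wide, x -103 to -38. The brush is home with its origin here and its x along this x.
- comb_bay (a point): Centre of the comb compartment's floor (tray x -34, y -53, z 6 mm), axes as the tray's. 206 mm long (x), 44 mm wide; finger gap at x -38 to 6 mm of this frame, open through the walls on both sides. The comb is home with its origin 4 mm above this point and its length along x, either way round.
- razor_bay (a point): Centre of the razor compartment's floor (tray x 107, y 0, z 6 mm), axes as the tray's. 150 mm long (y), T-shaped: head end 50 mm wide, y 41 to 75 mm of this frame; finger scoop 60 mm wide, y -20 to 41; handle channel 21 mm wide, y -75 to -20. The razor is home with its origin 6.5 mm above this point and its x (head) along this +y.
- brush: Loose wooden paddle hairbrush, 200 mm, 80 to 150 g, on its back. Origin at mid length on its underside; x to the head, z up (bristles). Head x 10 to 100 mm, 64 wide, board 12 thick, bristles to 30 mm; handle x -100 to 10, 24 wide, 16 high. Balances near x = 20 mm. Held at the neck, x = -14 mm, it comes into the finger gap.
- comb: Loose dark brown wide-tooth comb, 196 (x) x 38 (y) x 8 mm (z), about 40 g; origin in its middle. It starts flat on top of the tray's rims, across the compartments, origin 26 mm above the counter. Grip it across its 38 mm width: spine and tooth tips are both firm. Held at x = -14 or 14 mm it comes into the finger gap.
- razor: Loose steel razor, 142 mm, 40 to 85 g, 13 mm thick. Origin at mid length and mid thickness, 6.5 mm above what it lies on; x to the head. Head x 47 to 71 mm, 44 wide (y); neck x 29 to 47, 9 wide; handle x -71 to 29, 13 wide. Held at x = 8 to 12 mm it comes into the razor compartment's finger scoop.
- file: Loose steel nail file with grey grip, 165 x 15 x 7 mm, lying in its slot in the tray; origin at mid length on its underside, x along it. Leave it.
- lotion: Amber pump bottle, 64 mm across, 182 mm high; origin at the centre of its base. Leave it.
- soap_pump: Black pump bottle, 66 mm across, 167 mm high, nozzle reaching 40 mm from the axis; origin at the centre of its base. Leave it.
- tumbler: Glass tumbler with three toothbrushes standing in it, 72 mm across, 190 mm high over all; origin at the centre of its base. Leave it.
- cream_jar: White cream jar, 68 mm across, 55 mm high; origin at the centre of its base. Leave it.
- soap_dish: Round white soap dish with a bar of soap, 100 mm across, 35 mm high; origin at the centre of its base. Leave it.
- floss_box: Dental floss box, 46 x 38 x 18 mm, beside the razor's handle; origin at the centre of its base. Leave it.
- tin: Small round balm tin, 47 mm across, 17 mm high, beside the hairbrush's handle; origin at the centre of its base. Leave it.
Not all that is in view belongs to the job. What is shaped like the comb but white is not meant.

How it is judged:
By the outcome, as a careful person would: the job done as asked, in the order asked, and still so for the second after the job is handed in, with the robot touching nothing.
It also fails if it takes over 72 s, if anything falls off the work surface, if the arm or the gripper's body presses on something with over 40 N, if the wrist force passes 120 N, or if a joint passes its speed limit or range.

ROBOT

A 6-joint arm with a two-finger parallel gripper is mounted at the origin on the work surface. World frame = base frame: x ahead of the robot, y to its left, z up, the work surface at z = 0. Lengths are in m, angles in degrees, forces in N, time in s.
With the tool pointing down it reaches from about 0.375 to 0.75 m from the base axis. Payload 9 kg.
Tool frame: the origin (TCP) lies at the very end of the fingers, on their centre line; the grasp point (between the pads) lies 19 mm behind it; z points along the fingers, y is the line along which they close (so a half turn about z gives the same grasp; the last joint's range is limited). The gripper opens to 85 mm and grips with 20 to 120 N. Pads are 22 mm wide; open, the fingers measure 114 mm over their backs; the gripper's body (76 mm by 85 mm) begins 54 mm behind the grasp point. The pads swing forward as they close: fully open they stand 13 mm farther back than shut.
Start: joints at [-83.749, 5.964, 5.575, 89.605, 0, 77.527], TCP at [0.193, -0.568, 0.231] pointing down, gripper open.
Joint ranges: [-171.21, 171.21], [-48.23, 106.86], [-62.78, 66.21], [-105.2, 120.99], [-86.42, 89.51], [-180, 180]. Speed limits (degrees/s): [127.2, 127.2, 147.25, 180, 180, 180].

INTERFACE

Orientations are given as [roll, pitch, yaw] about the fixed x, y, z axes, in that order (R = Rz(yaw) Ry(pitch) Rx(roll)).
In Python, from rig import bot, cams, sign_off, models gives the robot as it stands.
- The arm moves only by the tool step_arm, never from a script. Its argument "steps" is one flat list of numbers, 7 for each row, row after row: the turn, a rotation vector about the world's x, y, z in degrees, then the shift along the world's x, y, z in mm, then the finger opening in mm, from 0 to 85.4. A call has 1 to 12 rows; each row shifts and turns the commanded pose from where the row before left it; what a row does not reach is not made up. A row lasts 1/10 s, in which the tool goes at most 50 mm and 8.59 degrees, less where a joint would pass 70% of its speed; a pose out of reach is approached as far as the arm can. A call with a gripper value outside its range is refused whole. The fingers move at their own pace and stop on an object; "force" is the grip in N (left out, the last holds). Time passes only in rows, so rows that do not move let the fingers close. It gives the time, the measured TCP pose, the force, the opening and the grip force at its end, in the units of the state.
- bot.state(): the state, without advancing time (a new reading comes with each control period).
- cams.capture(name): name is "side" or "top"; returns a dict with "frame" (400x640x3 uint8, red, green, blue), "z_map" (400x640 float32, m along the optical axis (not along the pixel's ray), 0 where there is no reading), "vfov" (degrees; the focal length in pixels is half the picture's height over the tangent of half this angle, whatever the lens; pixels are square), "cx", "cy" (the principal point, pixels), "extrinsics" (4x4, takes a point from camera to world coordinates). Camera axes: x right, y down, z forward; pixel columns grow to the right and rows downward; lengths in m; the calibration is good to about 2 mm. A picture is of the moment at which its call begins.
- sign_off(): hands the job in; it is judged then, once.
Trained networks look in a picture, given as the dict that the camera call returned (one of the last four; its "shot" number tells which), for a name from the list of things; names that differ only in an ending like _2 or _b are one class to them, and where a whole thing is asked for, a point or a joint stands for the part that bears it (a point fixed in the world has none). Each returns a list of dicts, best first, with "conf" (0 to 1); they miss things now and then, are a little off and sometimes report something else, mostly with a low value. They report only what shows in the picture. A call takes as long as a camera call. They do not tell look-alikes from the thing itself.
- models.trace(picture, thing): "pixels" (400x640 bool, what is visible of it) and "centre" ([column, row] in pixels, amid what is visible of it).
The state is a dict: "time": time; "joints": joint angles; "qvel": joint speeds; "effort": joint torques, N m; "eef_pos": TCP position; "orientation": TCP orientation; "wrist_force": force on the tool from outside, world axes, zero at the start; "wrist_torque": the same for the moment, N m; "gripper_width": finger opening in m; "gripper_force": force on a finger pad.
Only numpy, scipy, OpenCV 4.12 (cv2) and the standard library are available. Lean on these libraries where they do the work, as an engineer would, in place of code of your own. Each camera call takes 0.05 s, during which the arm holds its last target. There are 200 camera calls.

## Working session

There is one attempt and no reset: what is moved stays moved. The work goes in short steps, Python scripts to look and compute and a tool call to move; the robot and the scene stay as the last step left them, time stands still between calls to the robot, and variables do not carry over. Pictures are saved under pics/ and viewed, at most 13 in all, crops included, and the job is handed in when it is done.

Besides the shell and the picture viewer there is one more tool, called after ">>>" by a JSON object that holds its "api" and its "payload". step_arm: Moves the arm, as the interface text tells. Its arguments: {"type":"object","properties":{"steps":{"type":"array"},"force":{"type":"number"}},"required":["steps"]}

```bash
mkdir -p pics; cat > h.py <<'E'
import numpy as np, cv2
from rig import bot, cams, sign_off, models
def cloud(p):
    z=p["z_map"]; f=200/np.tan(np.radians(p["vfov"])/2)
    v,u=np.mgrid[:400,:640]
    c=np.stack([(u-p["cx"])*z/f,(v-p["cy"])*z/f,z,np.ones_like(z)],-1)
    w=(c@np.array(p["extrinsics"]).T)[...,:3]; w[z<=0]=np.nan
    return w
def save(p,n): cv2.imwrite(n,p["frame"][...,::-1])
def pca(pts):
    r=cv2.minAreaRect((pts[:,:2]*1000).astype(np.float32)); return [np.round(x,1) for x in (r[0],r[1],r[2])]
E
python3 - <<'E'
from h import *
t=cams.capture("top"); s=cams.capture("side")
save(t,"pics/top.png"); save(s,"pics/side.png")
for nm,p in (("top",t),("side",s)):
    w=cloud(p)
    for th in "tray brush comb razor file lotion soap_pump tumbler cream_jar soap_dish floss_box tin".split():
        for d in models.trace(p,th)[:3]:
            q=w[d["pixels"]]; q=q[~np.isnan(q[:,0])]
            if len(q)<5: continue
            print(nm,th,round(d["conf"],2),np.round(d["centre"]),np.round(np.median(q,0)*1000),np.round(np.percentile(q[:,2],[5,95])*1000),*pca(q))
print(bot.state())
E
```

```text
top tray 0.74 [497. 181.] [ 518. -437.  103.] [ 13. 166.] [ 525.7 -480.9] [ 65.1 127.7] 6.6
top tray 0.57 [274. 188.] [513. 202.   8.] [ 3. 24.] [513.3 220.7] [300.2 172.1] 75.8
top tray 0.22 [263. 190.] [510. 228.  29.] [ 6. 33.] [510.2 230.8] [ 38.1 193.2] 77.1
top brush 0.98 [370. 147.] [633. -85.  16.] [ 9. 24.] [604.2 -92.3] [198.   62.9] 22.5
top comb 0.98 [262. 188.] [513. 229.  29.] [ 4. 33.] [513.8 231.6] [ 43.7 205.7] 77.9
top comb 0.7 [168. 195.] [503. 518.   6.] [-1. 11.] [503.2 519.4] [197.7  39.8] 62.1
top razor 0.69 [454. 199.] [ 473. -348.   12.] [ 6. 17.] [ 450.1 -352.9] [138.9  44.4] 1.7
top file 0.68 [331. 144.] [624.  20. 120.] [ 17. 182.] [652.2  12.1] [65.9 98.8] 59.9
top file 0.65 [286. 216.] [429. 159.  12.] [ 7. 16.] [431.5 168.6] [117.   15.4] 74.2
top file 0.32 [368. 146.] [633. -86.  15.] [ 7. 23.] [607.9 -96.2] [203.7  69.5] 24.0
top lotion 0.68 [331. 140.] [624.  20. 121.] [ 26. 182.] [648.8  24.4] [89.2 62.7] 15.2
top soap_pump 0.95 [494. 181.] [ 518. -437.  103.] [ 14. 166.] [ 536.5 -490.2] [ 71.4 150.5] 23.2
top tumbler 0.63 [436. 142.] [ 646. -284.  
[... 2426 characters left out ...]
81.4] 37.3
{'time': 1.3, 'joints': array([-8.37481435e+01,  5.96368405e+00,  5.57370037e+00,  8.96041899e+01,
       -1.39954457e-03,  7.75256484e+01]), 'qvel': array([ 0.00688165,  0.04473044, -0.05175523, -0.02553902,  0.03033628,
       -0.00303328]), 'effort': array([-2.84804185e-05, -5.56755960e+01,  5.03768134e+01,  5.58076772e-04,
       -2.82112051e-04, -5.23456180e-06]), 'eef_pos': array([ 0.19262207, -0.56826847,  0.2313276 ]), 'orientation': array([1.79994613e+02, 2.62502572e-03, 1.87262079e+01]), 'wrist_force': array([ 0.12205213, -0.23893719, -0.1100028 ]), 'wrist_torque': array([ 0.00263597, -0.01194564,  0.00946706]), 'gripper_force': 0.0, 'gripper_width': 0.08540381160406722}
```

View pics/top.png

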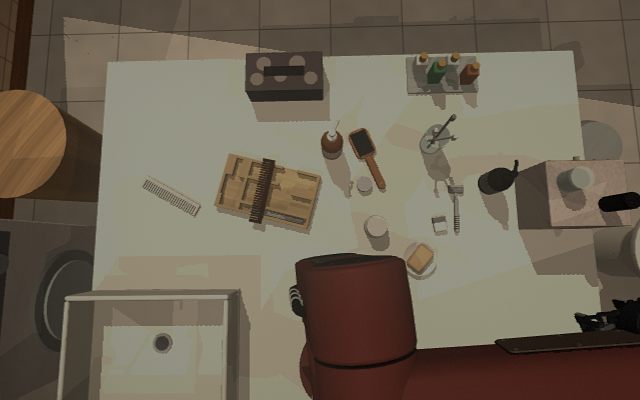

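View pics/side.png

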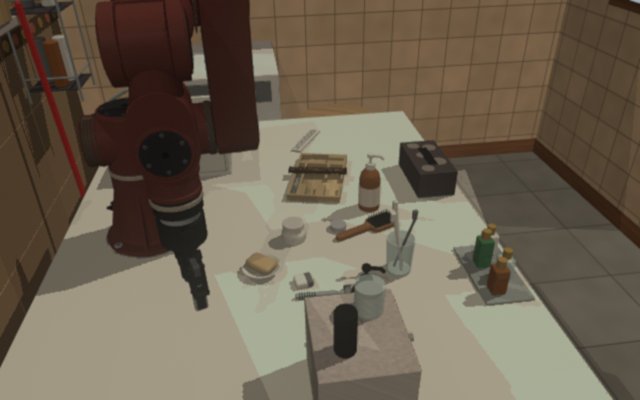

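The top view shows the brown comb across the tray at (262,188), with its white look-alike at (168,195). The brush is at (368,155) with its head up-left, and the razor at (456,205) with its head up. The tin is at (364,185) and the floss box at (438,223). The candidates for "comb" are brown (262,188) and white (168,195), and I choose the brown one. Next I'll refine the poses and check a crop.

```bash
cat > fit.py <<'E'
from h import *
from scipy.optimize import minimize
def box(x,y,a,b,c,d,s=1.5):
    e=np.minimum(np.minimum(x-a,b-x),np.minimum(y-c,d-y)); return np.clip(.5+e/(2*s),0,1)
def tray_h(x,y):
    h=22*box(x,y,-145,145,-83,83)
    for r in [(-137,69,-75,-31),(-28,69,-23,47),(-72,-28,-90,47),(-137,-72,-4,28),(82,132,41,75),(77,137,-20,41),(96.5,117.5,-75,-20)]:
        h=np.minimum(h,22-16*box(x,y,*r)) if r[2]>-90 else np.minimum(h,np.maximum(22-16*box(x,y,*r),0))
    return h
def brush_h(x,y):
    return np.maximum(16*box(x,y,-100,10,-12,12),np.maximum(12*box(x,y,10,100,-32,32),0))
def razor_h(x,y):
    return 13*np.maximum(np.maximum(box(x,y,47,71,-22,22),box(x,y,29,47,-4.5,4.5)),box(x,y,-71,29,-6.5,6.5))
def comb_h(x,y): return 8*box(x,y,-98,98,-19,19)
def fit(P,hf,p0,base=0,skip=None,cap=8):
    def loc(p,Q):
        t=np.radians(p[2]); d=Q[:,:2]-p[:2]; return d@np.array([np.cos(t),np.sin(t)]),d@np.array([-np.sin(t),np.cos(t)])
    def cost(p):
        x,y=loc(p,P); r=P[:,2]-base-p[3]-hf(x,y)
        m=np.minimum(np.abs(r),cap)**1
        if skip is not None: m=m[~skip(x,y,P[:,2])]
        return m.mean()
    best=None
    for k in range(3):
        s=np.array([p0+np.eye(4)[i-1]*[8,8,4,2]*(1 if k%2 else -1) if i else p0 for i in range(5)])
        r=minimize(cost,p0,method="Nelder-Mead",options=dict(initial_simplex=s,xatol=.02,fatol=1e-5,maxiter=800)); p0=r.x
    return np.round(r.x,1),round(r.fun,2)
E
python3 - <<'E'
from fit import *
t=cams.capture("top"); W=cloud(t)*1000
c=t["frame"][100:260,130:510]; cv2.imwrite("pics/crop.png",cv2.resize(c,None,fx=2.1,fy=2.1,interpolation=cv2.INTER_CUBIC)[...,::-1])
P=W.reshape(-1,3); P=P[~np.isnan(P[:,0])]
def near(x,y,r,zm=45): return P[(np.hypot(P[:,0]-x,P[:,1]-y)<r)&(P[:,2]<zm)]
sk=lambda x,y,z:(np.abs(x-9)<32)|((y>47)&(y<75)&(x<77))
T=fit(near(513,221,190),tray_h,np.array([513,221,75.,0]),skip=sk); print("tray",T)
f=lambda th,p:[d for d in models.trace(p,th) if d["conf"]>.5]
B=near(604,-92,125); B=B[np.hypot(B[:,0]-526,B[:,1]+75)>32]
print("brush",fit(B,brush_h,np.array([604,-92,22.5,0]),skip=lambda x,y,z:(z>20)))
R=near(450,-352,90); R=R[np.hypot(R[:,0]-405,R[:,1]+295)>36]
print("razor",fit(R,razor_h,np.array([450,-352,2.,0])))
d=models.trace(t,"comb"); 
for k in d: print(k["conf"],np.round(k["centre"]), np.median(t["frame"][k["pixels"]],0))
k=min(d,key=lambda k:abs(k["centre"][0]-262)); q=W[k["pixels"]]; q=q[(q[:,2]>25)&(q[:,2]<36)]
print("comb pca",pca(q/1000),np.median(q,0))
for th,i in (("brush",0),("razor",0)):
    k=models.trace(t,th)[0]; q=W[k["pixels"]]; q=q[q[:,2]>7]; print(th,pca(q/1000))
print(len(q),"mm/px",np.linalg.norm(W[188,300]-W[188,301]), t["extrinsics"][:3,3])
E
```

```text
tray (array([5.113e+02, 2.178e+02, 7.520e+01, 2.000e-01]), np.float64(1.93))
brush (array([ 6.049e+02, -9.440e+01,  2.300e+01,  4.000e-01]), np.float64(1.97))
razor (array([ 4.484e+02, -3.496e+02, -1.100e+00,  1.000e-01]), np.float64(1.84))
0.92 [262. 189.] [54. 42. 32.]
0.65 [418. 256.] [138. 119.  82.]
0.59 [170. 195.] [135. 129. 111.]
comb pca [array([509.4, 231.2]), array([ 38.4, 195.6]), np.float64(77.9)] [510.3194117  228.47739965  29.36875481]
brush [array([604.8, -94.4]), array([194. ,  63.1]), np.float64(24.2)]
razor [array([ 449.6, -350. ]), array([ 43.6, 138.4]), np.float64(89.5)]
285 mm/px 5.4388454215665245 [0.34401871 0.02979212 1.12519389]
```

View pics/crop.png

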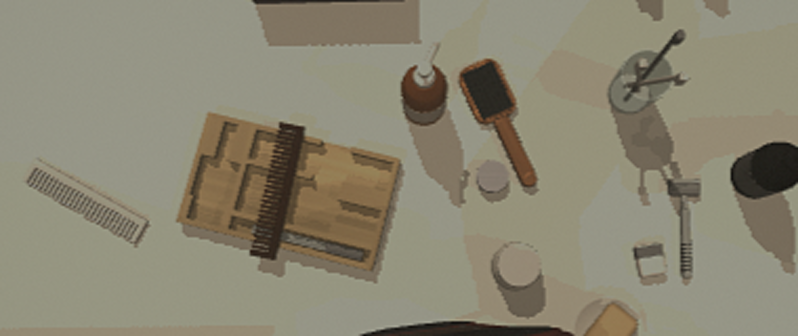

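The crop confirms it. The brown comb lies across the tray at (277,190), the white comb at (88,200) is off the tray and gets left, and the file shows at (325,245). Now moving to the comb.

>>> {"api": "step_arm", "payload": {"steps": [0,0,7.4,30,30,2,60,0,0,7.4,30,30,2,60,0,0,7.4,30,30,2,60,0,0,7.4,30,30,2,60,0,0,7.4,30,30,2,60,0,0,7.4,30,30,2,60,0,0,7.4,30,30,2,60,0,0,7.4,30,30,2,60,0,0,7.4,30,30,2,60,0,0,7.4,30,30,2,60,0,0,7.4,30,30,2,60,0,0,7.4,30,30,2,60], "force": 25}}

```text
time: 2.7
eef_pos: [0.5537, -0.2068, 0.2556]
orientation: [180.0, 0.0, 107.8]
wrist_force: [-0.2, -0.8, 0.8]
gripper_width: 0.06
gripper_force: 0.0
```

>>> {"api": "step_arm", "payload": {"steps": [0,0,5,-5,37,-5,60,0,0,5,-5,37,-5,60,0,0,5,-5,37,-5,60,0,0,5,-5,37,-5,60,0,0,5,-5,37,-10,60,0,0,5,-5,37,-10,60,0,0,5,-5,37,-15,60,0,0,5,-5,37,-15,60,0,0,5,-5,37,-15,60,0,0,5,-5,37,-15,60,0,0,5,-5,37,-15,60,0,0,5,-5,37,-15,60]}}

```text
time: 3.9
eef_pos: [0.4923, 0.2373, 0.1249]
orientation: [180.0, 0.0, 167.7]
wrist_force: [0.2, 0.4, 0.8]
gripper_width: 0.0599
gripper_force: 0.0
```

```bash
python3 - <<'E'
from fit import *
s=cams.capture("side"); W=cloud(s)*1000; P=W.reshape(-1,3); P=P[~np.isnan(P[:,0])]
st=bot.state(); e=st["eef_pos"]*1000; print(e)
q=P[(np.hypot(P[:,0]-e[0],P[:,1]-e[1])<70)&(P[:,2]>60)]
th=np.radians(167.7); R=np.array([[np.cos(th),np.sin(th)],[-np.sin(th),np.cos(th)]])
l=(q[:,:2]-e[:2])@R.T
for z0 in (100,110,120,125,130,135,140,145,150,160):
    m=(q[:,2]>=z0)&(q[:,2]<z0+5)
    if m.sum(): print(z0,m.sum(),np.round(np.percentile(l[m],[2,98],axis=0)).tolist())
def near(x,y,r,zm=45): return P[(np.hypot(P[:,0]-x,P[:,1]-y)<r)&(P[:,2]<zm)]
sk=lambda x,y,z:(np.abs(x-9)<32)|((y>47)&(y<75)&(x<77))|(np.hypot(x,y)<0)
print("tray",fit(near(513,221,190),tray_h,np.array([511,218,75.,0]),skip=sk))
B=near(604,-92,125); B=B[np.hypot(B[:,0]-526,B[:,1]+75)>32]
print("brush",fit(B,brush_h,np.array([604,-92,22.5,0]),skip=lambda x,y,z:(z>20)))
R=near(450,-352,90); R=R[np.hypot(R[:,0]-405,R[:,1]+295)>36]
print("razor",fit(R,razor_h,np.array([450,-352,0.,0])))
q=P[(np.hypot(P[:,0]-510,P[:,1]-230)<115)&(P[:,2]>26)&(P[:,2]<36)]; print("comb",pca(q/1000))
cv2.imwrite("pics/s2.png",cv2.resize(s["frame"][90:240,230:400],None,fx=4,fy=4,interpolation=cv2.INTER_CUBIC)[...,::-1])
E
```

```text
[489.87042027 241.33357684 122.12233634]
125 6 [[-10.0, 39.0], [5.0, 41.0]]
130 8 [[-14.0, -36.0], [5.0, 42.0]]
135 11 [[-14.0, -17.0], [6.0, 52.0]]
140 11 [[-14.0, -33.0], [4.0, 51.0]]
145 13 [[-14.0, -10.0], [4.0, 54.0]]
150 15 [[-14.0, -27.0], [5.0, 52.0]]
160 11 [[-13.0, -14.0], [7.0, 53.0]]
tray (array([511.2, 219.1,  75. ,  -1.6]), np.float64(2.74))
brush (array([607.2, -93.2,  24. ,  -1.2]), np.float64(2.35))
razor (array([ 450. , -351. ,   -1.3,   -1.2]), np.float64(1.72))
comb [array([509.2, 227.6]), array([ 45.1, 194.4]), np.float64(76.9)]
```

View pics/s2.png

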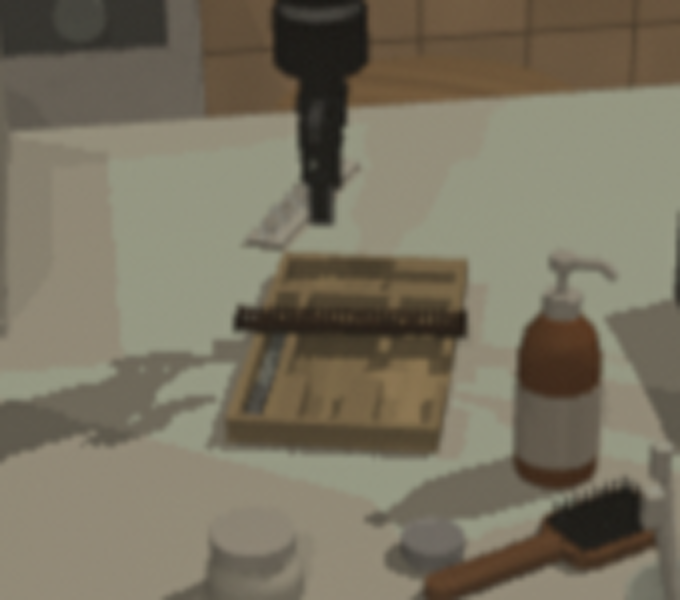

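The side crop shows the gripper's fingers at (320,210), above and behind the comb at (350,320), with nothing in the way. Descending.

>>> {"api": "step_arm", "payload": {"steps": [0,0,0,1,-1,-20,56,0,0,0,1,-1,-20,56,0,0,0,1,-1,-20,56,0,0,0,0,0,-15,56,0,0,0,0,0,0,56,0,0,0,0,0,0,56]}}

```text
time: 4.55
eef_pos: [0.4957, 0.2327, 0.0507]
orientation: [180.0, 0.0, 167.5]
wrist_force: [-0.1, 0.1, 0.5]
gripper_width: 0.0558
gripper_force: 0.0
```

```bash
python3 -c "
from h import *
for i in range(4):
  s=bot.state();print(s['time'],s['eef_pos'],s['orientation'])
  cams.capture('side')"
```

```text
4.55 [0.4956807  0.23270053 0.05073882] [1.79995381e+02 1.59163702e-03 1.67516670e+02]
4.6 [0.49618473 0.23279277 0.0513351 ] [1.79968571e+02 6.30754663e-02 1.67516742e+02]
4.65 [0.49639366 0.23286895 0.05159065] [1.79953583e+02 8.91470897e-02 1.67517146e+02]
4.7 [0.49646269 0.23288983 0.05163202] [1.79949392e+02 1.00589624e-01 1.67521280e+02]
```

>>> {"api": "step_arm", "payload": {"steps": [0,0,0,0,0,-15,56,0,0,0,0,0,-12,56,0,0,0,0,0,-5,56,0,0,0,0,0,0,30,0,0,0,0,0,0,30,0,0,0,0,0,0,30,0,0,0,0,0,0,30,0,0,0,0,0,0,30], "force": 25}}

```text
time: 5.55
eef_pos: [0.4959, 0.2328, 0.0187]
orientation: [180.0, 0.0, 167.5]
wrist_force: [0.1, -0.7, 0.2]
gripper_width: 0.0372
gripper_force: 27.2
```

>>> {"api": "step_arm", "payload": {"steps": [0,0,0,0,0,10,30,0,0,0,0,0,20,30,0,0,0,0,0,20,30,0,0,0,0,0,10,30]}}

```text
time: 5.95
eef_pos: [0.4967, 0.233, 0.081]
orientation: [179.9, 0.2, 167.5]
wrist_force: [1.1, 0.0, -0.8]
gripper_width: 0.0372
gripper_force: 27.2
```

>>> {"api": "step_arm", "payload": {"steps": [0,0,7.3,4.5,-6,0,30,0,0,7.3,4.5,-6,0,30,0,0,7.3,4.5,-6,0,30,0,0,7.3,4.5,-6,0,30,0,0,7.3,4.5,-6,0,30,0,0,7.3,4.5,-6,0,30,0,0,7.3,4.5,-6,0,30,0,0,7.3,4.5,-6,0,30,0,0,7.3,4.5,-6,0,30,0,0,7.3,4.5,-6,0,30,0,0,7.3,4.5,-7,0,30,0,0,7.3,4.5,-7,0,30]}}

```text
time: 7.15
eef_pos: [0.5498, 0.1585, 0.0785]
orientation: [180.0, 0.0, -104.6]
wrist_force: [0.5, 0.1, -0.9]
gripper_width: 0.0372
gripper_force: 27.2
```

```bash
python3 - <<'E'
from fit import *
t=cams.capture("top"); W=cloud(t)*1000; P=W.reshape(-1,3); P=P[~np.isnan(P[:,0])]
print(bot.state()["eef_pos"],bot.state()["orientation"])
def near(x,y,r,zm=45): return P[(np.hypot(P[:,0]-x,P[:,1]-y)<r)&(P[:,2]<zm)]
sk=lambda x,y,z:((y>47)&(y<75)&(x<77))|(y<-30)|((y<20)&(x<70))
print("tray",fit(near(511,218,190),tray_h,np.array([511,218,75.,0]),skip=sk))
for d in models.trace(t,"comb"): print(d["conf"],d["centre"],pca(W[d["pixels"]]/1000),np.median(W[d["pixels"]],0))
c=t["frame"][120:260,180:400]; cv2.imwrite("pics/c3.png",cv2.resize(c,None,fx=3.6,fy=3.6,interpolation=cv2.INTER_CUBIC)[...,::-1])
E
```

```text
[0.55043672 0.15750415 0.07850418] [-1.79970692e+02 -1.76590383e-02 -1.04174168e+02]
tray (array([5.107e+02, 2.175e+02, 7.520e+01, 4.000e-01]), np.float64(1.84))
0.91 [170.5, 192.7] [array([501.9, 519.6]), array([194.6,  34.7]), np.float64(61.9)] [nan nan nan]
0.5 [302.4, 177.1] [array([546.4, 115.2]), array([80.7, 51.4]), np.float64(80.6)] [nan nan nan]
```

View pics/c3.png

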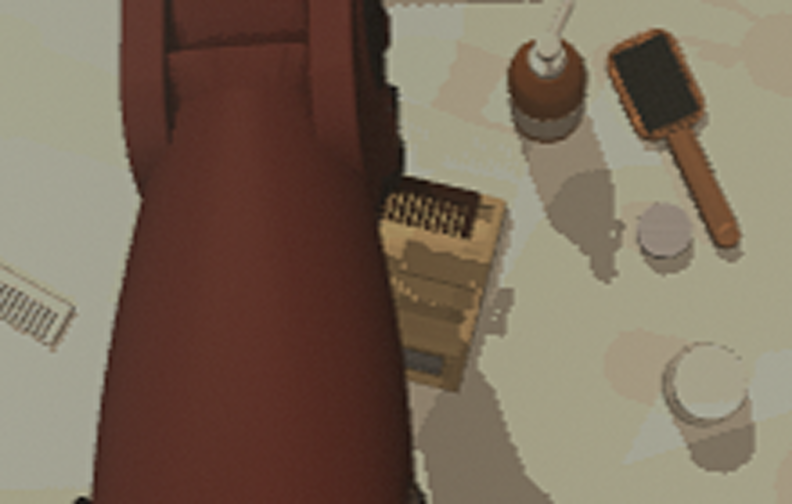

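The crop shows the comb's near end at (435,205), over its bay at the tray's −y side. The rest is hidden by the arm. Lowering with force checks.

>>> {"api": "step_arm", "payload": {"steps": [0,0,-0.4,0,0,-20,30,0,0,0,0,0,-20,30,0,0,0,0,0,-15,30,0,0,0,0,0,-5,30,0,0,0,0,0,0,30]}}

```text
time: 7.75
eef_pos: [0.549, 0.1589, 0.0177]
orientation: [179.9, -0.0, -105.3]
wrist_force: [-1.2, -0.3, 0.2]
gripper_width: 0.0367
gripper_force: 27.2
```

>>> {"api": "step_arm", "payload": {"steps": [0,0,0,0,0,-4,30,0,0,0,0,0,-3,30,0,0,0,0,0,0,30]}}

```text
time: 8.05
eef_pos: [0.5497, 0.1588, 0.0114]
orientation: [-180.0, 0.0, -105.3]
wrist_force: [-0.1, -0.5, -1.2]
gripper_width: 0.0372
gripper_force: 27.2
```

>>> {"api": "step_arm", "payload": {"steps": [0,0,0,0,0,-3,30,0,0,0,0,0,-2,30,0,0,0,0,0,0,30]}}

```text
time: 8.35
eef_pos: [0.5494, 0.1587, 0.006]
orientation: [180.0, -0.0, -105.3]
wrist_force: [0.1, -0.2, -0.7]
gripper_width: 0.037
gripper_force: 27.2
```

>>> {"api": "step_arm", "payload": {"steps": [0,0,0,0,0,-2,30,0,0,0,0,0,0,30]}}

```text
time: 8.55
eef_pos: [0.5499, 0.1587, 0.005]
orientation: [-180.0, 0.0, -105.3]
wrist_force: [-2.3, 0.6, 5.6]
gripper_width: 0.0372
gripper_force: 30.4
```

>>> {"api": "step_arm", "payload": {"steps": [0,0,0,0,0,1,48,0,0,0,0,0,0,48,0,0,0,0,0,0,48,0,0,0,0,0,10,48,0,0,0,0,0,30,48,0,0,0,0,0,40,48]}}

```text
time: 9.15
eef_pos: [0.5481, 0.1586, 0.085]
orientation: [179.8, -0.1, -105.3]
wrist_force: [1.5, 0.2, 0.1]
gripper_width: 0.048
gripper_force: 0.0
```

>>> {"api": "step_arm", "payload": {"steps": [0,0,-4.3,-15,-25,30,50,0,0,-4.3,-15,-25,30,50,0,0,-4.3,-15,-25,30,50,0,0,-4.3,0,-30,2,50,0,0,-4.3,0,-30,2,50,0,0,-4.3,0,-30,2,50,0,0,-4.3,0,-30,2,50,0,0,-4.3,0,-30,2,50,0,0,-4.3,22,-9,-20,50,0,0,-4.3,22,-9,-20,50,0,0,-4.3,22,-8,-20,50,0,0,-4.3,22,-8,-20,50]}}

```text
time: 10.35
eef_pos: [0.5936, -0.1008, 0.1053]
orientation: [-180.0, 0.0, -157.1]
wrist_force: [-0.4, 0.6, 0.3]
gripper_width: 0.0502
gripper_force: 0.0
```

```bash
python3 - <<'E'
from fit import *
t=cams.capture("top"); W=cloud(t)*1000; P=W.reshape(-1,3); P=P[~np.isnan(P[:,0])]
print(bot.state()["eef_pos"],bot.state()["orientation"])
def near(x,y,r,zm=45): return P[(np.hypot(P[:,0]-x,P[:,1]-y)<r)&(P[:,2]<zm)]
sk=lambda x,y,z:((y>47)&(y<75)&(x<77))|((y<-30)&(y>-76)&(x<70))
T=fit(near(511,218,190),tray_h,np.array([511,218,75.,0]),skip=sk);print("tray",T); p=T[0]
for d in models.trace(t,"comb"):
    q=W[d["pixels"]]; q=q[~np.isnan(q[:,0])]; a=np.radians(p[2]); l=(q[:,:2]-p[:2])@np.array([[np.cos(a),-np.sin(a)],[np.sin(a),np.cos(a)]]); print(d["conf"],d["centre"],cv2.minAreaRect(l.astype(np.float32)),np.percentile(q[:,2],[5,50,95]))
c=t["frame"][110:260,190:410]; cv2.imwrite("pics/c4.png",cv2.resize(c,None,fx=3.6,fy=3.6,interpolation=cv2.INTER_CUBIC)[...,::-1])
E
```

```text
[ 0.59423728 -0.10148121  0.10082179] [ 1.79901147e+02 -8.92120663e-02 -1.57383980e+02]
tray (array([5.112e+02, 2.181e+02, 7.510e+01, 2.000e-01]), np.float64(1.88))
0.82 [279.6, 175.8] ((-31.446617126464844, -53.76092529296875), (198.5636749267578, 41.02839279174805), 1.8899894952774048) [ 4.94529162 12.47300389 16.72043016]
0.64 [169.7, 192.2] ((288.201416015625, 86.43441772460938), (40.01372528076172, 195.82078552246094), 75.42604064941406) [-0.60084691  6.59140194 10.55829221]
```

View pics/c4.png

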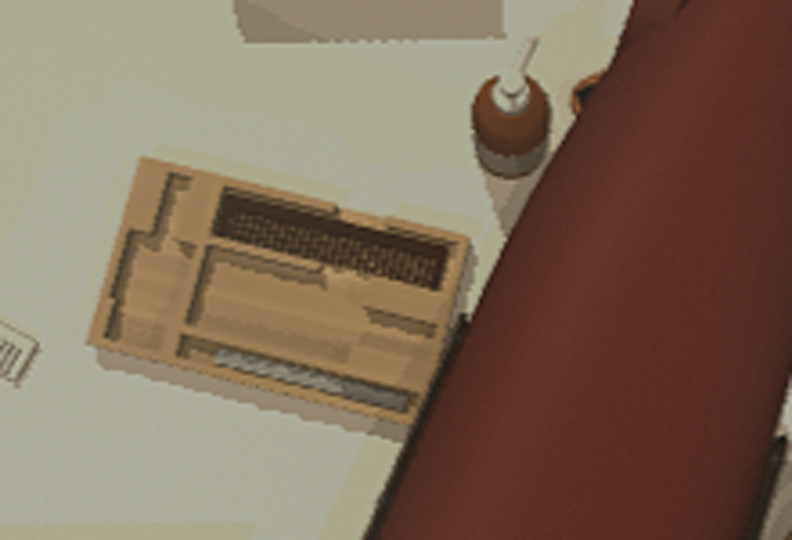

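The comb lies in its bay (crop (335,240)) and the file is still in its slot. Now to grip the brush's neck.

>>> {"api": "step_arm", "payload": {"steps": [0,0,0.4,0,0,-25,50,0,0,0,0,1,-25,50,0,0,0,0,0,-25,50,0,0,0,0,0,-15,50,0,0,0,0,0,-6,50,0,0,0,0,0,-5,50,0,0,0,0,0,0,50]}}

```text
time: 11.15
eef_pos: [0.5929, -0.0994, 0.0049]
orientation: [-180.0, 0.0, -156.5]
wrist_force: [-0.2, -0.2, 0.2]
gripper_width: 0.0504
gripper_force: 0.0
```

>>> {"api": "step_arm", "payload": {"steps": [0,0,0,0,0,0,15,0,0,0,0,0,0,15,0,0,0,0,0,0,15,0,0,0,0,0,0,15,0,0,0,0,0,0,15], "force": 50}}

```text
time: 11.65
eef_pos: [0.5935, -0.0996, 0.0056]
orientation: [-179.9, 0.1, -156.5]
wrist_force: [-0.9, 0.4, 7.0]
gripper_width: 0.0223
gripper_force: 49.8
```

>>> {"api": "step_arm", "payload": {"steps": [0,0,0,0,0,5,15,0,0,0,0,0,15,15,0,0,0,0,0,25,15,0,0,0,0,0,25,15,0,0,0,0,0,20,15,0,0,0,0,0,0,15]}}

```text
time: 12.25
eef_pos: [0.5946, -0.1, 0.0987]
orientation: [-179.8, 0.2, -156.5]
wrist_force: [0.4, -0.6, -0.6]
gripper_width: 0.0227
gripper_force: 49.2
```

>>> {"api": "step_arm", "payload": {"steps": [0,0,0,-30,0,3,15,0,0,0,-30,0,3,15,0,0,0,-30,0,2,15,0,0,0,-30,0,2,15,0,0,0,-20,0,0,15,0,0,0,0,0,0,15]}}

```text
time: 12.85
eef_pos: [0.4505, -0.0989, 0.1037]
orientation: [179.9, -0.1, -156.5]
wrist_force: [0.8, 0.2, -1.8]
gripper_width: 0.0227
gripper_force: 49.3
```

```bash
python3 - <<'E'
from fit import *
s=cams.capture("side"); st=bot.state(); print(st["eef_pos"],st["orientation"],st["gripper_width"])
W=cloud(s)*1000
d=models.trace(s,"brush")[0]; q=W[d["pixels"]]; q=q[~np.isnan(q[:,0])]; e=st["eef_pos"]*1000
a=np.radians(23.5); l=(q-e)@np.array([[np.cos(a),-np.sin(a),0],[np.sin(a),np.cos(a),0],[0,0,1]])
print(d["conf"],np.percentile(l,[1,5,50,95,99],axis=0).round(1).tolist())
for x0 in range(-90,120,15):
    m=(l[:,0]>=x0)&(l[:,0]<x0+15)
    if m.sum()>3: print(x0,np.percentile(l[m],[3,97],axis=0)[:,1:].round(0).tolist())
c=s["frame"][140:290,250:450]; cv2.imwrite("pics/s5.png",cv2.resize(c,None,fx=4,fy=4,interpolation=cv2.INTER_CUBIC)[...,::-1])
E
```

```text
[ 0.45185536 -0.09921084  0.10394144] [ 1.79989200e+02 -3.90453541e-03 -1.56518650e+02] 0.02225365430814045
0.73 [[-86.7, -35.5, -104.3], [-76.6, -32.6, -6.6], [40.3, -11.2, 7.0], [103.1, 20.5, 20.0], [206.5, 174.7, 24.9]]
-90 [[-13.0, -3.0], [7.0, 11.0]]
-75 [[-14.0, -5.0], [8.0, 11.0]]
-60 [[-14.0, -4.0], [9.0, 11.0]]
-45 [[-14.0, -3.0], [5.0, 12.0]]
-30 [[-15.0, 0.0], [8.0, 10.0]]
-15 [[-26.0, -48.0], [60.0, 26.0]]
0 [[-46.0, -68.0], [76.0, 52.0]]
15 [[-31.0, -6.0], [9.0, 9.0]]
30 [[-34.0, -7.0], [6.0, 22.0]]
45 [[-35.0, -6.0], [15.0, 21.0]]
60 [[-33.0, -4.0], [21.0, 22.0]]
75 [[-34.0, -5.0], [20.0, 22.0]]
90 [[-34.0, -9.0], [26.0, 20.0]]
105 [[-21.0, 2.0], [21.0, 6.0]]
```

View pics/s5.png

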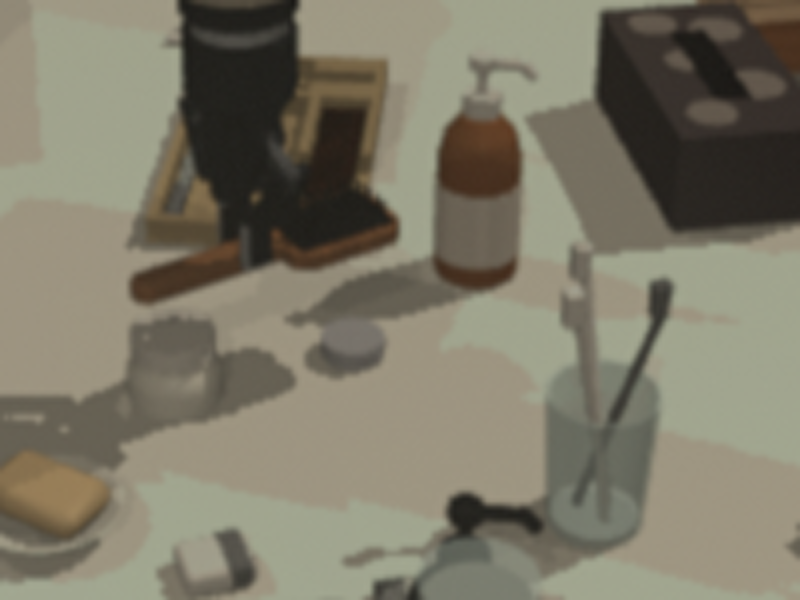

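The crop shows the brush held level by its neck at (250,250), bristles up and clear of everything. Carrying it to the bay.

>>> {"api": "step_arm", "payload": {"steps": [0,0,4.3,3,23,0,15,0,0,4.3,3,23,0,15,0,0,4.3,3,23,0,15,0,0,4.3,3,23,0,15,0,0,4.3,3,23,0,15,0,0,4.3,3,23,0,15,0,0,4.3,3,23,0,15,0,0,4.3,3,23,0,15,0,0,4.3,3,23,0,15,0,0,4.3,3,23,0,15,0,0,4.3,3,22,0,15,0,0,4.3,3,22,0,15]}}

```text
time: 14.15
eef_pos: [0.4891, 0.1761, 0.1038]
orientation: [180.0, -0.0, -104.7]
wrist_force: [-0.9, 0.5, -1.0]
gripper_width: 0.0227
gripper_force: 49.4
```

>>> {"api": "step_arm", "payload": {"steps": [0,0,0,0,0,-20,15,0,0,0,0,0,-20,15,0,0,0,0,0,-15,15,0,0,0,0,0,0,15,0,0,0,0,0,0,15]}}

```text
time: 14.65
eef_pos: [0.4887, 0.1747, 0.0494]
orientation: [180.0, -0.0, -104.9]
wrist_force: [-0.8, -0.8, -1.8]
gripper_width: 0.0227
gripper_force: 49.3
```

>>> {"api": "step_arm", "payload": {"steps": [0,0,0,-1.3,0,-15,15,0,0,0,0,0,-6,15,0,0,0,0,0,-4,15,0,0,0,0,0,0,15]}}

```text
time: 15.05
eef_pos: [0.4868, 0.1746, 0.0236]
orientation: [179.9, -0.0, -104.9]
wrist_force: [-0.5, -0.0, -0.9]
gripper_width: 0.0227
gripper_force: 49.3
```

>>> {"api": "step_arm", "payload": {"steps": [0,0,0,0,0,-4,15,0,0,0,0,0,-3,15,0,0,0,0,0,0,15]}}

```text
time: 15.35
eef_pos: [0.4871, 0.1747, 0.0169]
orientation: [180.0, -0.0, -104.9]
wrist_force: [-0.5, 0.6, -2.1]
gripper_width: 0.0223
gripper_force: 49.4
```

Entered freely. Down the last bit.

>>> {"api": "step_arm", "payload": {"steps": [0,0,0,0,0,-3,15,0,0,0,0,0,-2,15,0,0,0,0,0,0,15]}}

```text
time: 15.65
eef_pos: [0.4871, 0.1747, 0.012]
orientation: [180.0, -0.0, -104.9]
wrist_force: [-0.3, 0.2, -0.9]
gripper_width: 0.0225
gripper_force: 49.4
```

>>> {"api": "step_arm", "payload": {"steps": [0,0,0,0,0,-1,15,0,0,0,0,0,0,15]}}

```text
time: 15.85
eef_pos: [0.4875, 0.1747, 0.0116]
orientation: [-180.0, 0.0, -104.9]
wrist_force: [-0.6, -1.1, 0.9]
gripper_width: 0.0224
gripper_force: 49.7
```

>>> {"api": "step_arm", "payload": {"steps": [0,0,0,0,0,-0.5,15,0,0,0,0,0,0,32,0,0,0,0,0,0,32,0,0,0,0,0,0,32,0,0,0,0,0,10,32,0,0,0,0,0,25,32,0,0,0,0,0,35,32,0,0,0,0,0,40,32]}}

```text
time: 16.65
eef_pos: [0.4865, 0.1746, 0.1219]
orientation: [179.9, -0.0, -104.9]
wrist_force: [0.6, 0.0, -0.5]
gripper_width: 0.0317
gripper_force: 0.0
```

>>> {"api": "step_arm", "payload": {"steps": [0,0,-6,-2,-38,3,36,0,0,-6,-2,-38,3,36,0,0,-6,-2,-38,0,36,0,0,-6,-2,-38,0,36,0,0,-6,-2,-38,0,36,0,0,-6,-2,-38,0,36,0,0,-6,-2,-38,0,36,0,0,-6,-2,-38,0,36,0,0,-6,-2,-38,0,36,0,0,-6,-2,-38,0,36,0,0,-6,-2,-38,0,36,0,0,-6,-2,-38,0,36]}}

```text
time: 17.85
eef_pos: [0.4631, -0.283, 0.1277]
orientation: [-180.0, 0.0, -177.1]
wrist_force: [0.4, -0.0, 0.2]
gripper_width: 0.036
gripper_force: 0.0
```

>>> {"api": "step_arm", "payload": {"steps": [0,0,-2.2,-1.5,-35,-10,36,0,0,-2.1,-1.5,-35,-10,36,0,0,0,0,0,-20,36,0,0,0,0,0,-20,36,0,0,0,0,0,0,36,0,0,0,0,0,0,36]}}

```text
time: 18.45
eef_pos: [0.4603, -0.3511, 0.0675]
orientation: [180.0, -0.0, 178.8]
wrist_force: [0.1, -0.5, 0.2]
gripper_width: 0.0362
gripper_force: 0.0
```

```bash
python3 - <<'E'
from fit import *
t=cams.capture("top"); W=cloud(t)*1000; P=W.reshape(-1,3); P=P[~np.isnan(P[:,0])]
st=bot.state();print(st["eef_pos"],st["orientation"])
p=np.array([511.2,218.1,75.1]); a=np.radians(p[2]); M=np.array([[np.cos(a),-np.sin(a)],[np.sin(a),np.cos(a)]])
for th in ("brush","comb","file"):
  for d in models.trace(t,th)[:1]:
    q=W[d["pixels"]]; q=q[~np.isnan(q[:,0])]; l=(q[:,:2]-p[:2])@M; print(th,d["conf"],d["centre"],cv2.minAreaRect(l.astype(np.float32)),np.percentile(q[:,2],[5,50,95]))
s=cams.capture("side")
A=cv2.resize(t["frame"][140:240,200:340],None,fx=4,fy=4,interpolation=cv2.INTER_CUBIC)
B=cv2.resize(s["frame"][230:330,270:330],None,fx=4,fy=4,interpolation=cv2.INTER_CUBIC)
cv2.imwrite("pics/c6.png",np.hstack([A,B])[...,::-1])
E
```

```text
[ 0.46074011 -0.35155277  0.06826065] [-1.79947873e+02  4.94793300e-02  1.78839444e+02]
brush 0.88 [269.0, 194.7] ((-34.6519889831543, 12.404146194458008), (63.5845947265625, 196.68191528320312), 89.88006591796875) [16.46244863 21.65694194 28.07661725]
comb 0.89 [168.5, 192.5] ((287.9013671875, 86.69273376464844), (39.00484848022461, 192.63475036621094), 75.23539733886719) [-0.56799054  6.56822008 11.06061248]
file 0.76 [278.8, 214.3] ((-46.09333038330078, 65.61583709716797), (161.14697265625, 16.911056518554688), 1.2768346071243286) [ 6.64337118 10.91386409 15.22795195]
```

View pics/c6.png

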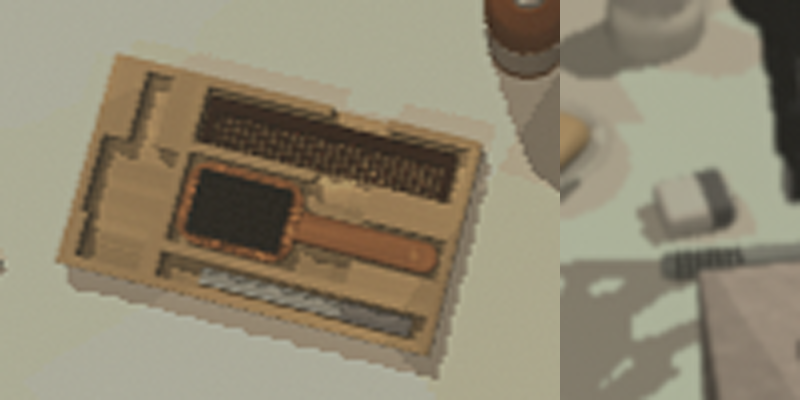

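Brush and comb lie in their bays. The tray crop shows them at (300,215) and (330,145), with the file in its slot at (310,300). On the right the fingers are beside the razor's handle, clear of the floss box. Gripping the razor.

>>> {"api": "step_arm", "payload": {"steps": [0,0,0,0,0.5,-25,36,0,0,0,0,0,-20,36,0,0,0,0,0,-12,36,0,0,0,0,0,-6,36,0,0,0,0,0,0,36,0,0,0,0,0,0,5,0,0,0,0,0,0,5,0,0,0,0,0,0,5,0,0,0,0,0,0,5], "force": 40}}

```text
time: 19.6
eef_pos: [0.461, -0.3515, 0.0051]
orientation: [-179.9, 0.1, 178.8]
wrist_force: [-0.5, 0.7, 6.6]
gripper_width: 0.0118
gripper_force: 40.5
```

>>> {"api": "step_arm", "payload": {"steps": [0,0,0,0,0,5,5,0,0,0,0,0,15,5,0,0,0,0,0,30,5,0,0,0,0,0,30,5,0,0,0,0,0,20,5,0,0,0,0,0,0,5]}}

```text
time: 20.2
eef_pos: [0.4618, -0.3525, 0.1084]
orientation: [-179.7, 0.2, 178.8]
wrist_force: [0.3, 0.2, -0.0]
gripper_width: 0.0115
gripper_force: 39.8
```

```bash
python3 - <<'E'
from fit import *
s=cams.capture("side"); st=bot.state(); print(st["eef_pos"],st["orientation"],st["gripper_width"])
W=cloud(s)*1000; e=st["eef_pos"]*1000
for d in models.trace(s,"razor")[:2]:
    q=W[d["pixels"]]; q=q[~np.isnan(q[:,0])]
    a=np.radians(-1.2); l=(q-e)@np.array([[np.cos(a),-np.sin(a),0],[np.sin(a),np.cos(a),0],[0,0,1]])
    l=l[(abs(l)<100).all(1)]; print(d["conf"],d["centre"],len(l))
    for x0 in range(-90,90,15):
        m=(l[:,0]>=x0)&(l[:,0]<x0+15)
        if m.sum()>2: print(x0,np.round([l[m,0].min(),l[m,0].max()]),np.percentile(l[m],[3,97],axis=0)[:,1:].round(0).tolist())
cv2.imwrite("pics/s7.png",cv2.resize(s["frame"][190:320,250:400],None,fx=4,fy=4,interpolation=cv2.INTER_CUBIC)[...,::-1])
E
```

```text
[ 0.46111125 -0.35170533  0.1060898 ] [-1.79855626e+02  1.30021280e-01  1.78825741e+02] 0.011689467156345735
0.66 [335.1, 265.5] 411
-90 [-78. -75.] [[-9.0, 2.0], [-4.0, 8.0]]
-75 [-75. -61.] [[-11.0, -2.0], [1.0, 10.0]]
-60 [-60. -45.] [[-11.0, -2.0], [2.0, 10.0]]
-45 [-45. -30.] [[-10.0, -4.0], [2.0, 10.0]]
-30 [-30. -15.] [[-9.0, -1.0], [3.0, 10.0]]
-15 [-14. -10.] [[-14.0, -1.0], [1.0, 15.0]]
0 [10. 14.] [[-15.0, 4.0], [-4.0, 16.0]]
15 [16. 30.] [[-7.0, -0.0], [2.0, 10.0]]
30 [31. 45.] [[-25.0, -1.0], [13.0, 11.0]]
45 [45. 60.] [[-25.0, -1.0], [18.0, 12.0]]
0.28 [306.7, 179.6] 0
```

View pics/s7.png

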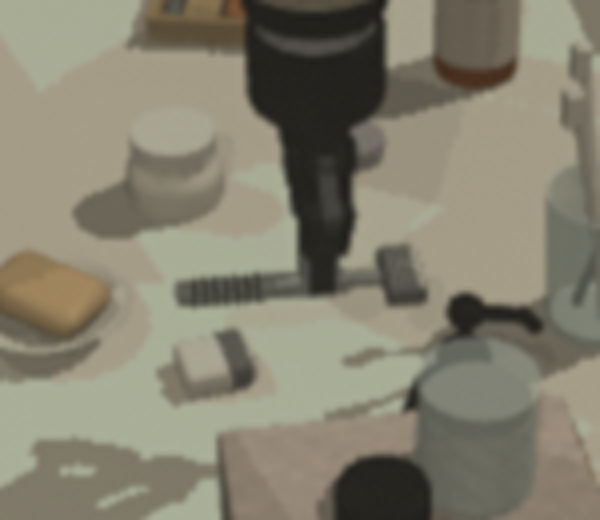

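The crop shows the razor held level at (320,275), head to +x, with the floss box untouched. Carrying it over.

>>> {"api": "step_arm", "payload": {"steps": [0,0,8.3,1,38,2,5,0,0,8.3,1,38,2,5,0,0,8.3,1,38,2,5,0,0,8.3,1,38,2,5,0,0,8.3,1,38,2,5,0,0,8.3,1,38,2,5,0,0,8.3,1,38,2,5,0,0,8.3,1,38,2,5,0,0,8.3,1,38,2,5,0,0,8.3,1,38,2,5,0,0,8.3,1,38,2,5,0,0,8.3,1,38,2,5]}}

```text
time: 21.5
eef_pos: [0.4713, 0.1068, 0.1265]
orientation: [179.9, 0.0, -81.2]
wrist_force: [0.4, -0.1, -0.5]
gripper_width: 0.0115
gripper_force: 39.8
```

>>> {"api": "step_arm", "payload": {"steps": [0,0,8.3,7,27.5,0,5,0,0,8.3,7,27.5,0,5,0,0,8.3,7,27.5,0,5,0,0,8.3,7,27.5,0,5,0,0,8.3,7,27.5,0,5,0,0,8.3,7,27.5,0,5,0,0,8.3,7,27.5,0,5,0,0,8.4,7,27.5,0,5,0,0,0,0,0,0,5,0,0,0,0,0,0,5]}}

```text
time: 22.5
eef_pos: [0.5274, 0.3253, 0.1261]
orientation: [179.9, 0.1, -15.1]
wrist_force: [0.2, -1.0, -0.6]
gripper_width: 0.0115
gripper_force: 39.8
```

>>> {"api": "step_arm", "payload": {"steps": [0,0,0,1,-1,-25,5,0,0,0,0,0,-30,5,0,0,0,0,0,-25,5,0,0,0,0,0,-10,5,0,0,0,0,0,0,5,0,0,0,0,0,0,5]}}

```text
time: 23.1
eef_pos: [0.5298, 0.324, 0.0389]
orientation: [-180.0, -0.0, -15.1]
wrist_force: [-0.4, 0.3, -1.1]
gripper_width: 0.0113
gripper_force: 39.8
```

```bash
python3 - <<'E'
from fit import *
s=cams.capture("side"); st=bot.state(); print(st["eef_pos"],st["orientation"])
W=cloud(s)*1000; e=st["eef_pos"]*1000; p=np.array([511.2,218.1]); a=np.radians(75.1); M=np.array([[np.cos(a),-np.sin(a)],[np.sin(a),np.cos(a)]])
for d in models.trace(s,"razor")[:1]:
    q=W[d["pixels"]]; q=q[~np.isnan(q[:,0])]; l=(q[:,:2]-p)@M-[107,0]
    print(d["conf"],d["centre"],len(l),np.percentile(l,[1,10,50,90,99],axis=0).round(0).tolist(),np.percentile(q[:,2],[5,50,95]))
cv2.imwrite("pics/s8.png",cv2.resize(s["frame"][110:220,260:400],None,fx=5,fy=5,interpolation=cv2.INTER_CUBIC)[...,::-1])
E
```

```text
[0.5302418  0.32427503 0.03945636] [-1.79941928e+02 -9.49142687e-02 -1.51157637e+01]
0.65 [325.7, 154.8] 171 [[-28.0, -71.0], [-20.0, -57.0], [-6.0, -1.0], [7.0, 60.0], [49.0, 67.0]] [34.07909181 41.79677258 46.87874104]
```

View pics/s8.png

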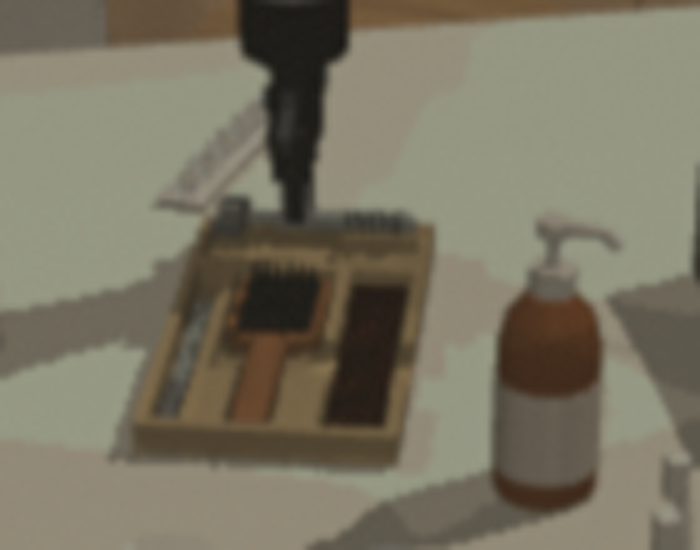

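The crop shows the razor held over its bay at (310,222), with its head at the file side (235,215) as wanted. Lowering.

>>> {"api": "step_arm", "payload": {"steps": [0,0,0.2,-1.5,0,-8,5,0,0,0,0,0,-5,5,0,0,0,0,0,-4,5,0,0,0,0,0,0,5]}}

```text
time: 23.6
eef_pos: [0.5272, 0.324, 0.0198]
orientation: [179.9, 0.1, -14.9]
wrist_force: [0.4, 0.4, -0.5]
gripper_width: 0.0113
gripper_force: 39.8
```

>>> {"api": "step_arm", "payload": {"steps": [0,0,0,0,0,-4,5,0,0,0,0,0,0,5]}}

```text
time: 23.8
eef_pos: [0.5276, 0.3241, 0.0163]
orientation: [180.0, 0.0, -14.9]
wrist_force: [-0.7, -0.6, -0.7]
gripper_width: 0.0116
gripper_force: 39.8
```

>>> {"api": "step_arm", "payload": {"steps": [0,0,0,0,0,-4,5,0,0,0,0,0,0,5]}}

```text
time: 24.0
eef_pos: [0.5275, 0.3241, 0.0122]
orientation: [180.0, 0.0, -14.9]
wrist_force: [-0.4, 0.2, -0.1]
gripper_width: 0.0115
gripper_force: 39.8
```

>>> {"api": "step_arm", "payload": {"steps": [0,0,0,0,0,-1.3,5,0,0,0,0,0,0,5]}}

```text
time: 24.2
eef_pos: [0.5277, 0.3242, 0.0114]
orientation: [180.0, 0.0, -14.9]
wrist_force: [0.3, 0.3, 0.1]
gripper_width: 0.0114
gripper_force: 39.8
```

>>> {"api": "step_arm", "payload": {"steps": [0,0,0,0,0,0,24,0,0,0,0,0,0,24,0,0,0,0,0,0,24,0,0,0,0,0,10,24,0,0,0,0,0,25,24,0,0,0,0,0,35,24,0,0,0,0,0,40,24,0,0,0,0,0,40,24]}}

```text
time: 25.0
eef_pos: [0.5276, 0.3242, 0.1639]
orientation: [-180.0, -0.0, -14.9]
wrist_force: [-0.2, 0.1, -0.4]
gripper_width: 0.0242
gripper_force: 0.0
```

>>> {"api": "step_arm", "payload": {"steps": [0,0,0,-5,-40,5,24,0,0,0,-5,-40,5,24,0,0,0,-5,-40,5,24,0,0,0,-5,-40,0,24,0,0,0,-5,-40,0,24,0,0,0,-5,-40,0,24,0,0,0,-5,-40,0,24,0,0,0,-5,-40,0,24,0,0,0,-5,-40,0,24,0,0,0,-5,-40,0,24,0,0,0,0,0,0,24]}}

```text
time: 26.1
eef_pos: [0.491, -0.0363, 0.1769]
orientation: [178.0, -0.0, -18.2]
wrist_force: [0.2, -0.3, -0.5]
gripper_width: 0.0239
gripper_force: 0.0
```

```bash
python3 - <<'E'
from fit import *
t=cams.capture("top"); W=cloud(t)*1000
p=np.array([511.2,218.1,75.1]); a=np.radians(p[2]); M=np.array([[np.cos(a),-np.sin(a)],[np.sin(a),np.cos(a)]])
for th in ("brush","comb","razor","file"):
  for d in models.trace(t,th)[:2]:
    q=W[d["pixels"]]; q=q[~np.isnan(q[:,0])]; l=(q[:,:2]-p[:2])@M; print(th,d["conf"],d["centre"],cv2.minAreaRect(l.astype(np.float32)),np.percentile(q[:,2],[5,50,95]))
s=cams.capture("side")
A=cv2.resize(t["frame"][140:240,200:300],None,fx=4,fy=4,interpolation=cv2.INTER_CUBIC)
B=cv2.resize(s["frame"][130:230,260:360],None,fx=4,fy=4,interpolation=cv2.INTER_CUBIC)
cv2.imwrite("pics/c9.png",np.hstack([A,B])[...,::-1]); print(bot.state()["eef_pos"])
E
```

```text
brush 0.76 [268.8, 192.2] ((-28.954811096191406, 11.916929244995117), (66.43350982666016, 186.62181091308594), 89.25990295410156) [15.11996671 21.39998789 28.05473311]
comb 0.91 [281.5, 176.0] ((-32.017730712890625, -52.782630920410156), (193.4141845703125, 39.21466827392578), 0.37198299169540405) [ 4.96819576 12.55711609 17.12016823]
comb 0.7 [496.7, 180.6] ((-658.8159790039062, -209.74798583984375), (129.08740234375, 60.512001037597656), 55.02293014526367) [ 22.56971518 103.99949086 165.84579235]
razor 0.53 [233.4, 189.3] ((112.3018569946289, 6.1501922607421875), (51.0548210144043, 143.48934936523438), 6.769102573394775) [ 5.14714447 18.00317237 21.90004104]
file 0.62 [273.1, 214.1] ((-37.02523422241211, 66.20594787597656), (11.875872611999512, 142.32627868652344), 89.99362182617188) [ 6.80773582 10.75691949 14.66527142]
[ 0.49052613 -0.03400203  0.1765239 ]
```

View pics/c9.png

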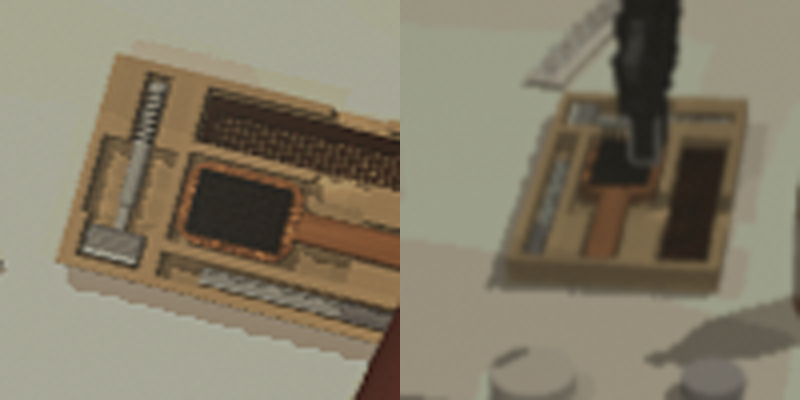

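The crops show all three seated: the razor at (125,165), the brush at (240,210), the comb at (300,140), and the file in its slot. One last check of the razor's height along its length, then I hand in.

```bash
python3 - <<'E'
from fit import *
t=cams.capture("top"); W=cloud(t)*1000; P=W.reshape(-1,3); P=P[~np.isnan(P[:,0])]
a=np.radians(75.1); M=np.array([[np.cos(a),-np.sin(a)],[np.sin(a),np.cos(a)]]); l=(P[:,:2]-[511.2,218.1])@M
ok=[]
for x,y,r,e in ((107,-50,4,19),(107,0,4,19),(107,59,8,19),(-100,12,7,22),(-60,12,7,22),(-100,-53,14,14),(-34,-53,14,14),(30,-53,14,14)):
    m=(abs(l[:,0]-x)<r)&(abs(l[:,1]-y)<r)&(P[:,2]<60); z=np.percentile(P[m,2],75); print(x,y,m.sum(),round(z,1),"expect",e); ok.append(m.sum()<3 or abs(z-e)<4)
st=bot.state(); print(st["joints"].round(1),ok)
if all(ok): print(sign_off())
E
```

```text
107 -50 7 19.1 expect 19
107 0 6 19.8 expect 19
107 59 27 21.4 expect 19
-100 12 21 23.3 expect 22
-60 12 21 23.0 expect 22
-100 -53 87 13.9 expect 14
-34 -53 83 14.8 expect 14
30 -53 81 14.5 expect 14
[ -18.   -12.9  -18.3   84.6   -2.  -179.9] [np.True_, np.True_, np.True_, np.True_, np.True_, np.True_, np.True_, np.True_]
the job is handed in; nothing more can be done
None
```

The job is handed in: the hairbrush (bristles up), comb and razor lie in their compartments at about floor level by the final depth check. The one looser reading was the razor's head, about 2 mm high. The file is still in its slot, and I saw nothing else on the counter disturbed.

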